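Oil the telescoping mirror stick and draw it out to its second stop

TASK

Service the telescoping inspection-mirror stick clamped in the vice: first push the orange cap of the blue oil can all the way down and let it come back up (leave the red paint can's cap alone), then press the yellow release button on the stick's handle until the stick jumps out a little. Then take the stick by its ribbed orange grip, pull it straight out past the first stop (a click halfway) to the second stop at its full length, and finish while still holding it there, since it springs back when let go; do not push the other things on the bench about.

Things in the scene. Friction and masses are not known exactly. Their poses are not given: they have to be found in the camera images.
- vice: blue bench vice bolted to the bench (150 x 110 mm foot, jaws up to 134 mm high, each 24 mm thick, screw bar on its -x side). Origin: on the bench under the jaws' middle. The black round handle of the mirror stick (30 mm thick, 180 mm long) lies level in the jaws along the vice's y axis, its axis 130 mm above the bench straight over the origin, from y = +110 to y = -70 mm; the stick draws out of the -y end, along the vice's -y axis. Vice x axis: towards the cans
- button_top (a point): centre of the top of the yellow round release button (24 mm across) on top of the stick's handle, 158 mm above the bench, 13 mm above the handle, over the vice's origin. It is pressed straight down
- button (a joint): how far the release button is pressed, m: 0 up, 0.008 fully down. Sprung, about 5 N when fully down. It holds the stick locked until pressed about 0.006; the stick then jumps out about 20 mm and the button afterwards stays sunk at about 0.005
- grip_mid (a point): middle of the ribbed orange grip at the stick's outer end, on its axis, 130 mm above the bench: a cylinder 25 mm thick and 48 mm long along the vice's y axis; an aluminium flange 34 mm across stands 24 mm from this point on the outer side, and a round black-rimmed mirror 60 mm across 43 mm from it on the outer side. It moves with the stick; with the stick locked in, the grip's inner end is 18 mm from the handle's mouth
- grip: the same ribbed orange grip with its aluminium flange. Origin: on the stick's axis, 42 mm from point grip_mid towards the handle; axes as the vice's
- rod (a joint): how far the stick is drawn out, m: 0 locked in, about 0.02 after the release, first stop (a click that takes about 5 N more, and keeps it from going back) at about 0.07 to 0.082, second stop (hard end) at 0.14. A spring draws it back, about 7 N at the second stop, which does not keep it
- oil_top (a point): centre of the top of the orange spray cap (24 mm across, 18 mm high) of the blue oil can, 135 mm above the bench. The can (44 mm across, on a 58 mm steel foot) is fixed to the bench; its thin red straw points to the stick. The cap is pressed straight down
- oil_cap (a joint): how far the orange cap is pressed, m: 0 up, 0.007 fully down; sprung, 6 N when fully down
- paint_top (a point): centre of the top of the white spray cap of the red paint can, same size and height as the oil can, also fixed; the two cans stand beside the stick about 90 mm apart and may have changed places
- paint_cap (a joint): how far the white cap is pressed, m: 0 up, 0.007 fully down. To be left alone
- wrench: bystander: loose steel wrench lying on the bench, about 200 mm long along its x axis
- driver: bystander: loose screwdriver lying on the bench, about 200 mm long along its x axis
- hammer: bystander: loose hammer lying on the bench, about 280 mm long along its x axis
- tape: bystander: loose yellow and black tape measure, 70 x 40 mm, 65 mm high, origin under its middle
- jar: bystander: loose glass jar, 66 mm across, 90 mm high, origin under its middle
- socket: bystander: loose steel socket standing up, 28 mm across, 60 mm high, origin under its middle
Things that resemble listed ones, but are neither listed nor needed, are in the scene too. Leave any purple look-alike of the part that bears paint_top alone. What is shaped like the part that bears oil_top but purple is not meant.

How it is judged:
On the way, in this order (a step that is already met when the one before it is completed fails the run):
1. the orange cap of the oil can is pressed down (value of joint oil_cap above 0.005 m), for 0.05 s.
2. the orange cap has come back up (value of joint oil_cap below 0.0015 m), for 0.1 s.
3. the release button is pressed down and the stick has jumped out (value of joint button above 0.006 m and value of joint rod above 0.008 m), for 0.05 s.
4. the stick is drawn past the first stop, held by its grip (value of joint rod above 0.09 m and contact force between the fingers and grip above 1.5 N), for 0.1 s.
At the end, for the whole second after the job is handed in: the stick is at its second stop (drawn out more than 134 of 140 mm) and still, held there by the fingers on its orange grip (more than 1.5 N); both spray caps are up (value of joint rod above 0.134 m and velocity of joint rod between -0.02 and 0.02 m/s and contact force between the fingers and grip above 1.5 N and value of joint each of oil_cap, paint_cap below 0.0015 m); the arm keeps its last pose, push and grip.
It fails at once if the red paint can's white cap is pressed (more than 3 mm) (value of joint paint_cap above 0.003 m).
It fails at once if a loose thing on the bench is pushed more than 40 mm (distance of any of wrench, driver, hammer, tape, jar, socket from where it was at the start of the episode above 0.04 m).
It also fails if it takes over 48 s, if anything falls off the work surface, if the arm or the gripper's body presses on something with over 40 N, if the wrist force passes 120 N, or if a joint passes its speed limit or range.

ROBOT

A 7-joint arm with a two-finger parallel gripper is mounted at the origin on the work surface. World frame = base frame: x ahead of the robot, y to its left, z up, the work surface at z = 0. Lengths are in m, angles in rad, forces in N, time in s.
With the tool pointing down it reaches from about 0.4 to 0.85 m from the base axis. Payload 10.4 kg.
Tool frame: the origin (TCP) lies midway between the tips of the shut fingers; the grasp point (between the pads) lies 19 mm behind it (manip.hold_point_z is the distance from the TCP to the grasp point, in m); z points along the fingers, y is the line along which they close (so a half turn about z gives the same grasp; the last joint's range is limited). The gripper opens to 85 mm and grips with 20 to 120 N. Pads are 22 mm wide; open, the fingers measure 114 mm over their backs; the gripper's body (76 mm by 85 mm) begins 54 mm behind the grasp point. The pads swing forward as they close: fully open they stand 13 mm farther back than shut.
Start: joints at [-1.349, 0.332, -0.065, 1.46, 0.022, 1.35, -0.088], TCP at [0.151, 0.606, 0.231] pointing down, gripper open.
Joint ranges: [-2.6, 2.6], [-0.5, 2.12], [-1.47, 1.34], [0.16, 2.42], [-1.27, 4.41], [0.06, 2.06], [-2.6, 2.6]. Speed limits (rad/s): [2.22, 2.22, 2.79, 2.79, 3.14, 3.14, 3.14].

INTERFACE

Orientations are given as a unit quaternion [x, y, z, w].
In Python, from workcell import manip, eyes, job gives the robot as it stands.
- The arm moves only by the shell command python3 -m crank 'ROWS' [FORCE]. ROWS is JSON, a list that holds one entry, the list of rows, each a list of 7 numbers: the finger opening in cm, from 0 to 8.54, then the shift along the world's x, y, z in cm, then the turn, a rotation vector about the world's x, y, z in degrees. In form: [[[hand, x, y, z, ax, ay, az], ...]]. A call has 1 to 20 rows; each row shifts and turns the commanded pose from where the row before left it; what a row does not reach is not made up. A row lasts 1/8 s, in which the tool goes at most 62.5 mm and 10.7 degrees, less where a joint would pass 70% of its speed; a pose out of reach is approached as far as the arm can. A call with a gripper value outside its range is refused whole. The fingers move at their own pace and stop on an object; FORCE is the grip in N (left out, the last holds). Time passes only in rows, so rows that do not move let the fingers close. It gives the time, the measured TCP pose, the force, the opening and the grip force at its end, in the units of the state.
- manip.get_obs(): the state, without advancing time (a new reading comes with each control period).
- eyes.camera(name): name is "side" or "top"; returns (picture, depth): 400x640x3 uint8, red, green, blue; 400x640 float32, m along the optical axis (not along the pixel's ray), 0 where there is no reading.
- eyes.camera_params(name): a dict with "fx", "fy", "cx", "cy" (pixels), "world_from_camera" (4x4, takes a point from camera to world coordinates). Camera axes: x right, y down, z forward; pixel columns grow to the right and rows downward; lengths in m; the calibration is good to about 2 mm. A picture is of the moment at which its call begins. camera_params takes no time and is no camera call.
- job.hand_in(): hands the job in; it is judged then, once.
The state is a dict: "clock": time; "joint_pos": joint angles; "joint_velocities": joint speeds; "tau": joint torques, N m; "position": TCP position; "ee_rot": TCP orientation; "ft_force": force on the tool from outside, world axes, zero at the start; "torque": the same for the moment, N m; "grip_width": opening from 0.0 (shut) to 1.0 (fully open); "grasp_force": force on a finger pad.
Only numpy, scipy, OpenCV 4.12 (cv2) and the standard library are available. Lean on these libraries where they do the work, as an engineer would, in place of code of your own. Each camera call takes 0.05 s, during which the arm holds its last target. There are 200 camera calls.

## Working session

There is one attempt and no reset: what is moved stays moved. The work goes in short steps, Python scripts to look and compute and a shell command to move; the robot and the scene stay as the last step left them, time stands still between calls to the robot, and variables do not carry over. Pictures are saved under pics/ and viewed, at most 10 in all, crops included, and the job is handed in when it is done.

```bash
mkdir -p pics
cat > h.py <<'E'
import numpy as np,cv2
from workcell import manip,eyes,job
def snap(n,f):
    p,d=eyes.camera(n); np.savez(f'pics/{f}.npz',p=p,d=d); cv2.imwrite(f'pics/{f}.png',p[:,:,::-1]); return p,d
def ld(f): z=np.load(f'pics/{f}.npz'); return z['p'],z['d']
def world(n,d,u,v,z=None):
    c=eyes.camera_params(n); T=np.array(c['world_from_camera']); z=d[v,u] if z is None else z
    return T[:3,:3]@np.array([(u-c['cx'])*z/c['fx'],(v-c['cy'])*z/c['fy'],z])+T[:3,3]
def cloud(n,d):
    c=eyes.camera_params(n); T=np.array(c['world_from_camera']); v,u=np.mgrid[:400,:640]
    P=np.stack([(u-c['cx'])*d/c['fx'],(v-c['cy'])*d/c['fy'],d],-1); return P@T[:3,:3].T+T[:3,3]
def crop(p,f,x0,y0,x1,y1,s): cv2.imwrite(f'pics/{f}.png',cv2.resize(p[y0:y1,x0:x1,::-1],None,fx=s,fy=s,interpolation=cv2.INTER_CUBIC))
E
python3 - <<'E'
from h import *
print({k:manip.get_obs()[k] for k in('clock','position','ee_rot','grip_width')})
for n in('top','side'):
    snap(n,n+'1'); print(n,eyes.camera_params(n))
E
```

```text
{'clock': 0.0, 'position': array([0.15138223, 0.60601374, 0.23053554]), 'ee_rot': array([ 1.22061636e-01,  9.92522283e-01, -6.87336306e-04, -4.26135567e-05]), 'grip_width': 0.9988968521796623}
top {'fx': 505.8002023841558, 'fy': 505.8002023841558, 'cx': 313.75297537897717, 'cy': 200.8673040322449, 'world_from_camera': array([[-0.00638348, -0.99879115,  0.04873892,  0.43445117],
       [-0.99992779,  0.00587928, -0.01048126, -0.01048428],
       [ 0.01018204, -0.04880231, -0.99875656,  1.82456711],
       [ 0.        ,  0.        ,  0.        ,  1.        ]])}
side {'fx': 415.1745166288365, 'fy': 415.1745166288365, 'cx': 326.00698184384476, 'cy': 200.1004587528177, 'world_from_camera': array([[ 0.91008074, -0.26764565,  0.31641563,  0.15493446],
       [-0.41439599, -0.59761641,  0.68638953, -0.8327944 ],
       [ 0.005386  , -0.75579126, -0.65479047,  0.90279667],
       [ 0.        ,  0.        ,  0.        ,  1.        ]])}
```

View pics/top1.png

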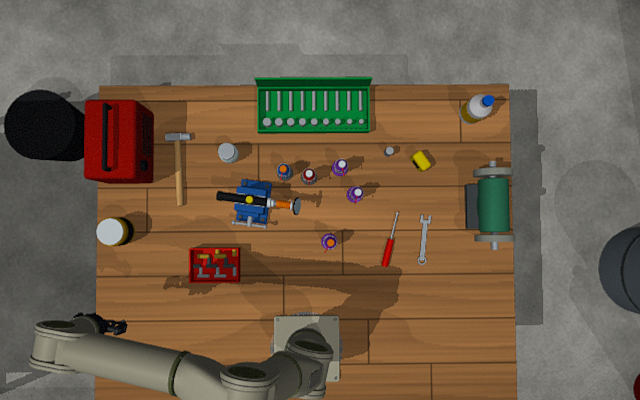

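View pics/side1.png

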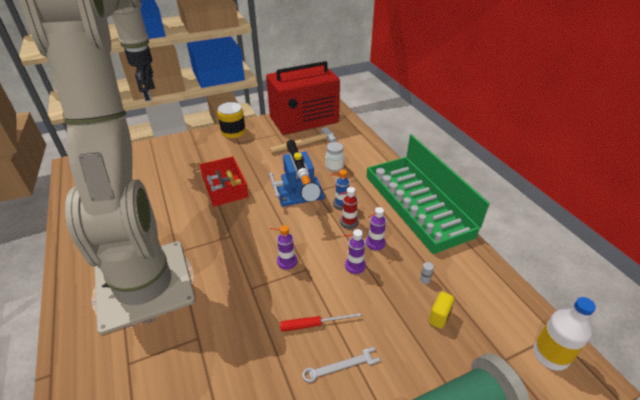

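Candidates: the blue can with an orange cap (top 284,171; side 343,175) and a purple one with an orange cap (top 330,240; side 285,232). The blue one fits. The red can with a white cap is at top (308,175), and the purple white-capped ones at (341,166) and (356,193) are look-alikes. I'll crop to confirm and measure.

Run:
```python
from h import *
p,d=ld('top1'); crop(p,'crop1',205,145,365,255,5)
ps,ds=ld('side1'); crop(ps,'crop2',260,130,390,240,6)
for n,pp,dd,box in(('top',p,d,(205,145,320,225)),('side',ps,ds,(260,130,390,215))):
    P=cloud(n,dd); hsv=cv2.cvtColor(pp,cv2.COLOR_RGB2HSV).astype(int); m=np.zeros((400,640),bool); m[box[1]:box[3],box[0]:box[2]]=1
    H,S,V=hsv[...,0],hsv[...,1],hsv[...,2]
    for name,k in(('orange',(H>=5)&(H<=17)&(S>180)&(V>120)),('yellow',(H>=20)&(H<=32)&(S>150)&(V>120)),('black',(V<45)),('red',(H<4)&(S>170))):
        q=m&k&(P[...,2]>.1)&(P[...,2]<.17)
        nn,l,st,c=cv2.connectedComponentsWithStats(q.astype(np.uint8))
        for i in range(1,nn):
            if st[i,4]>=8:
                Q=P[l==i]; print(n,name,c[i].round(1),st[i,4],Q.mean(0).round(4),'top z',np.percentile(Q[:,2],90).round(4),'min',Q.min(0).round(3),'max',Q.max(0).round(3))
```

```text
top orange [282.8 168.4] 36 [0.6266 0.075  0.1348] top z 0.1419 min [0.617 0.064 0.109] max [0.638 0.084 0.143]
top orange [282.6 204. ] 87 [0.5066 0.0758 0.1404] top z 0.1454 min [0.494 0.054 0.127] max [0.52  0.098 0.151]
top yellow [248.8 199. ] 40 [0.5234 0.1861 0.1583] top z 0.1627 min [0.513 0.175 0.147] max [0.533 0.196 0.165]
top black [240.6 198.2] 346 [0.5267 0.2148 0.1438] top z 0.1497 min [0.504 0.13  0.129] max [0.551 0.294 0.157]
top black [293.6 207.7] 14 [0.4937 0.0388 0.1549] top z 0.1618 min [0.473 0.035 0.137] max [0.512 0.041 0.163]
top red [305.5 176.5] 13 [ 0.6013 -0.0008  0.1083] top z 0.1211 min [ 0.591 -0.009  0.102] max [0.614 0.004 0.13 ]
top red [312.2 176.3] 13 [ 0.6025 -0.0236  0.1031] top z 0.1072 min [ 0.593 -0.03   0.1  ] max [ 0.614 -0.016  0.111]
side orange [342.8 173.2] 49 [0.6267 0.0694 0.1316] top z 0.136 min [0.613 0.058 0.121] max [0.64  0.087 0.137]
side orange [305.2 179.7] 47 [0.5061 0.0782 0.1385] top z 0.1414 min [0.497 0.06  0.132] max [0.516 0.096 0.143]
side yellow [297.2 155.6] 44 [0.523  0.1849 0.153 ] top z 0.1581 min [0.514 0.169 0.142] max [0.535 0.22  0.159]
side black [291.8 146.7] 64 [0.5316 0.2559 0.141 ] top z 0.1446 min [0.52  0.226 0.132] max [0.547 0.287 0.146]
side black [299.4 163. ] 45 [0.5195 0.1584 0.1428] top z 0.1462 min [0.509 0.137 0.137] max [0.534 0.171 0.148]
side red [350.3 199.2] 45 [ 0.6074 -0.0222  0.1051] top z 0.1077 min [ 0.595 -0.032  0.1  ] max [ 0.622 -0.007  0.109]
```

View pics/crop1.png

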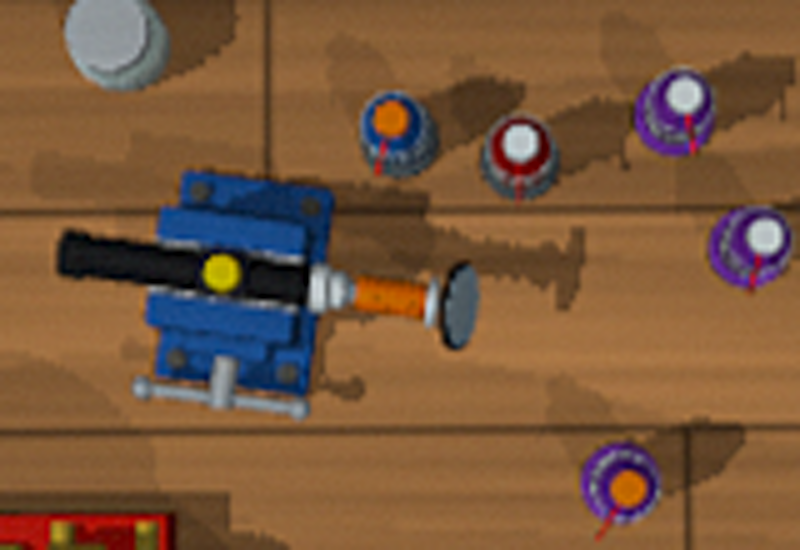

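View pics/crop2.png

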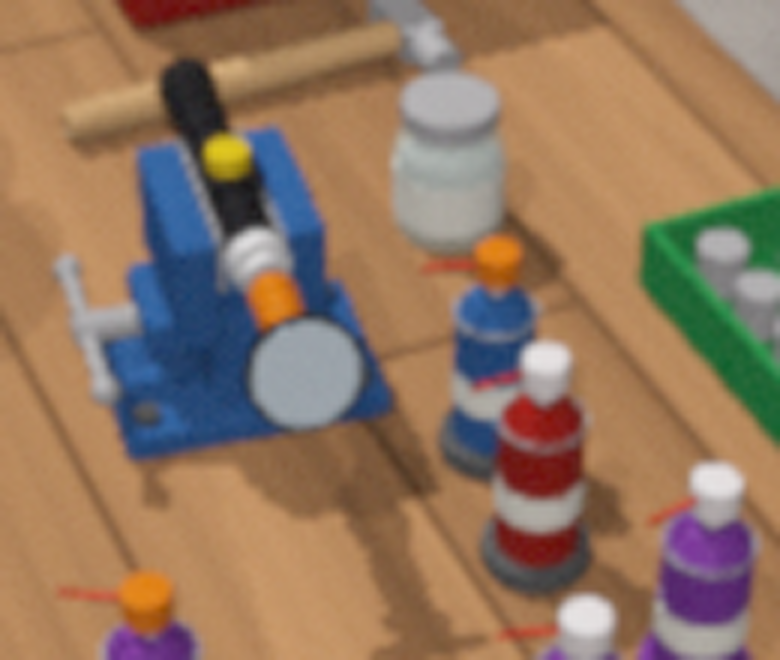

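The crops confirm it: the blue can with the orange cap (crop1 390,118) is the oil can, next to the red one at (520,143). The purple ones stay alone. The measurements agree with the text: button z 0.158, cap z 0.136, button to grip 111 mm (112 expected), oil to paint about 90 mm. The stick axis points along about (-0.153, -0.988).

```bash
python3 -m crank '[[[0,2.975,-3.325,1,0,0,-5.3],[0,2.975,-3.325,1,0,0,-5.3],[0,2.975,-3.325,0,0,0,-5.3],[0,2.975,-3.325,0,0,0,-5.3],[0,2.975,-3.325,0,0,0,-5.3],[0,2.975,-3.325,0,0,0,-5.3],[0,2.975,-3.325,0,0,0,-5.3],[0,2.975,-3.325,0,0,0,-5.3],[0,2.975,-3.325,0,0,0,-5.3],[0,2.975,-3.325,0,0,0,-5.3],[0,2.975,-3.325,0,0,0,-5.3],[0,2.975,-3.325,0,0,0,-5.3],[0,2.975,-3.325,0,0,0,-5.3],[0,2.975,-3.325,0,0,0,-5.3],[0,2.975,-3.325,0,0,0,-5.3],[0,2.975,-3.325,0,0,0,-5.3],[0,0,0,0,0,0,0],[0,0,0,0,0,0,0]]]' 30
python3 - <<'E'
from h import *
o=manip.get_obs(); print(o['clock'],o['position'],o['ee_rot'],o['joint_pos'],o['ft_force'])
E
```

```text
clock: 2.35
position: [0.6271, 0.0748, 0.2508]
ee_rot: [0.759, 0.651, -0.0, -0.0]
ft_force: [-0.2, 0.3, -0.4]
grip_width: -0.003
grasp_force: 0.0
2.35 [0.62713508 0.07484329 0.25083271] [ 7.59197128e-01  6.50860590e-01 -3.24651147e-04 -3.28624595e-04] [-0.60096864  0.36391059  0.5426689   1.43881022 -0.18806643  1.39157884
 -0.20704513] [-0.19040462  0.27501169 -0.43028085]
```

```bash
python3 -m crank '[[[0,0,-0.1,-3,0,0,0],[0,0,0,-3,0,0,0],[0,0,0,-3,0,0,0],[0,0,0,-1.9,0,0,0],[0,0,0,-0.4,0,0,0],[0,0,0,-0.4,0,0,0],[0,0,0,-0.2,0,0,0],[0,0,0,0,0,0,0],[0,0,0,0,0,0,0]]]'
```

```text
clock: 3.48
position: [0.6279, 0.0737, 0.1331]
ee_rot: [0.759, 0.651, 0.001, 0.0]
ft_force: [0.8, 1.1, 3.1]
grip_width: 0.001
grasp_force: 1.5
```

```bash
python3 -m crank '[[[0,0,0,-0.3,0,0,0],[0,0,0,-0.2,0,0,0],[0,0,0,0,0,0,0],[0,0,0,0,0,0,0]]]'
```

```text
clock: 3.98
position: [0.628, 0.0737, 0.1282]
ee_rot: [0.759, 0.651, 0.001, 0.0]
ft_force: [-1.0, 1.6, 9.5]
grip_width: -0.002
grasp_force: 4.6
```

The force is 9.5 N, above the 6 N needed, so the cap is fully down. I'll come up and go to the button.

```bash
python3 -m crank '[[[0,0,0,-0.1,0,0,0],[0,0,0,0,0,0,0],[0,0,0,2,0,0,0],[0,0,0,3,0,0,0],[0,0,0,2.5,0,0,0],[0,-2.1,2.25,0,0,0,0],[0,-2.1,2.25,0,0,0,0],[0,-2.1,2.25,0,0,0,0],[0,-2.1,2.25,0,0,0,0],[0,-2.1,2.2,0,0,0,0],[0,0,0,-2,0,0,0],[0,0,0,-1.3,0,0,0],[0,0,0,0,0,0,0],[0,0,0,0,0,0,0]]]'
python3 - <<'E'
from h import *
p,d=snap('top','top2'); crop(p,'crop3',205,145,325,235,6)
E
```

```text
clock: 5.72
position: [0.5229, 0.1849, 0.1688]
ee_rot: [0.76, 0.65, 0.0, 0.0]
ft_force: [0.3, 0.6, 0.3]
grip_width: -0.004
grasp_force: 0.0
```

View pics/crop3.png

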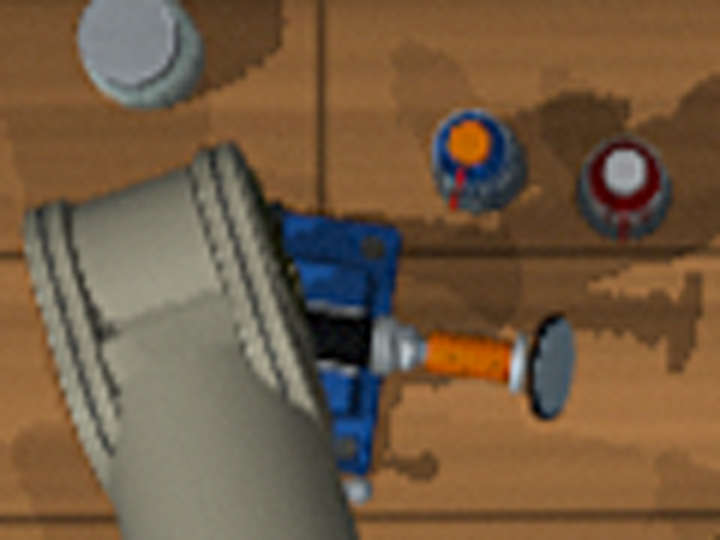

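The picture shows the orange cap back up (470,143) and the stick still locked in. Next I'll press the button.

```bash
python3 -m crank '[[[0,0,0,-0.8,0,0,0],[0,0,0,-0.5,0,0,0],[0,0,0,-0.3,0,0,0],[0,0,0,-0.3,0,0,0],[0,0,0,0,0,0,0],[0,0,0,0,0,0,0]]]'
```

```text
clock: 6.52
position: [0.5227, 0.1853, 0.1501]
ee_rot: [0.759, 0.651, 0.0, -0.0]
ft_force: [-3.3, -1.3, 9.5]
grip_width: 0.001
grasp_force: 4.8
```

```bash
cat >> h.py <<'E'
def grip(n,pp,dd,box):
    P=cloud(n,dd); hsv=cv2.cvtColor(pp,cv2.COLOR_RGB2HSV).astype(int); m=np.zeros((400,640),bool); m[box[1]:box[3],box[0]:box[2]]=1
    H,S,V=hsv[...,0],hsv[...,1],hsv[...,2]
    Q=P[m&(H>=5)&(H<=17)&(S>180)&(V>120)&(P[...,2]>.12)&(P[...,2]<.155)]; print(n,len(Q),Q.mean(0).round(4),Q.min(0).round(3),Q.max(0).round(3))
E
python3 - <<'E'
from h import *
for n,b in(('top',(265,190,330,225)),('side',(280,165,330,220))):
    p,d=snap(n,n+'3'); grip(n,p,d,b)
    p,d=ld(n+('2' if n=='top' else '1')); grip(n,p,d,b)
E
```

```text
top 88 [0.5041 0.0595 0.1408] [0.493 0.038 0.13 ] [0.517 0.081 0.151]
top 84 [0.5065 0.076  0.1413] [0.496 0.054 0.13 ] [0.52  0.098 0.151]
side 51 [0.5047 0.0613 0.139 ] [0.494 0.046 0.132] [0.516 0.079 0.145]
side 47 [0.5061 0.0782 0.1385] [0.497 0.06  0.132] [0.516 0.096 0.143]
```

The stick jumped out about 17 mm, and the grip middle is now at (0.504, 0.060). I'll go there with the hand part-open.

```bash
python3 -m crank '[[[0,0,0,3,0,0,0],[0,0,0,3,0,0,0],[3,-0.6,-4.2,0,0,0,0],[6,-0.6,-4.2,0,0,0,0],[6,-0.7,-4.1,0,0,0,0],[6,0,0,0,0,0,0],[6,0,0,-3,0,0,0],[6,0,0,-3,0,0,0],[6,0,0,-2,0,0,0],[6,0,0,-1.2,0,0,0],[6,0,0,-1,0,0,0],[6,0,0,0,0,0,0],[6,0,0,0,0,0,0]]]' 40
python3 - <<'E'
from h import *
p,d=snap('side','side4'); crop(p,'crop4',250,110,390,215,5.5); grip('side',p,d,(280,165,340,220))
E
```

```text
clock: 8.25
position: [0.5038, 0.0605, 0.1079]
ee_rot: [0.759, 0.651, 0.0, 0.0]
ft_force: [-0.5, 0.7, -0.1]
grip_width: 0.702
grasp_force: 0.0
side 54 [0.5126 0.0623 0.1381] [0.496 0.044 0.127] [0.616 0.081 0.143]
```

View pics/crop4.png

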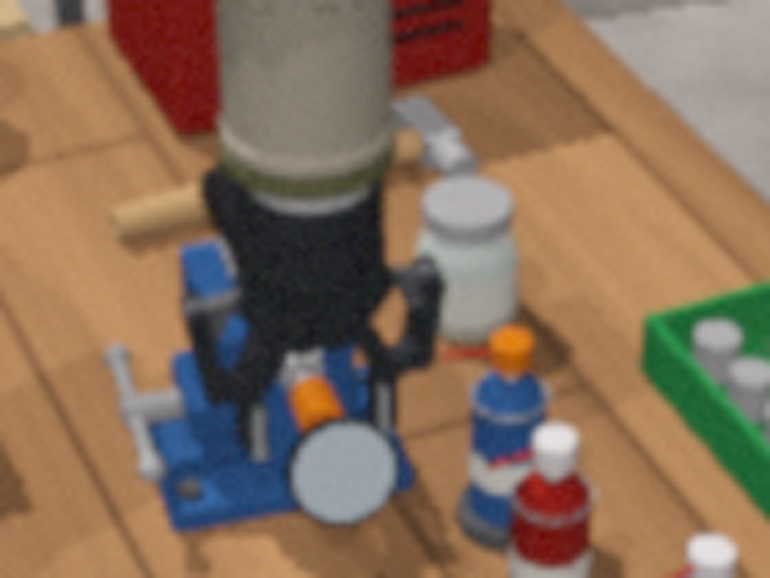

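The fingers straddle the orange grip (crop 318,400) with clear room on both sides, and the button end is free. I'll close on it.

```bash
python3 -m crank '[[[2,0,0,0,0,0,0],[1,0,0,0,0,0,0],[1,0,0,0,0,0,0],[1,0,0,0,0,0,0],[1,0,0,0,0,0,0],[1,0,0,0,0,0,0]]]' 60
```

```text
clock: 9.05
position: [0.5052, 0.0602, 0.1081]
ee_rot: [0.759, 0.651, 0.002, 0.001]
ft_force: [6.8, -1.4, -1.4]
grip_width: 0.267
grasp_force: 58.8
```

```bash
python3 -m crank '[[[1,0.1,0,0,0,0,0],[1,-0.15,-0.99,0,0,0,0],[1,-0.15,-0.99,0,0,0,0],[1,-0.15,-0.99,0,0,0,0],[1,-0.15,-0.99,0,0,0,0],[1,0,0,0,0,0,0],[1,0,0,0,0,0,0]]]'
```

```text
clock: 9.93
position: [0.4994, 0.0197, 0.108]
ee_rot: [0.76, 0.65, 0.001, 0.001]
ft_force: [5.3, -0.4, 4.1]
grip_width: 0.262
grasp_force: 59.4
```

```bash
python3 -m crank '[[[1,0,-0.99,0,0,0,0],[1,-0.15,-0.99,0,0,0,0],[1,-0.15,-0.99,0,0,0,0],[1,-0.15,-0.99,0,0,0,0],[1,-0.15,-0.99,0,0,0,0],[1,0,0,0,0,0,0],[1,0,0,0,0,0,0]]]'
python3 - <<'E'
from h import *
p,d=snap('side','side5'); crop(p,'crop5',250,130,390,235,5.5)
E
```

```text
clock: 10.8
position: [0.4925, -0.0287, 0.108]
ee_rot: [0.759, 0.651, 0.001, -0.0]
ft_force: [-1.3, 2.9, 9.1]
grip_width: 0.265
grasp_force: 59.8
```

View pics/crop5.png

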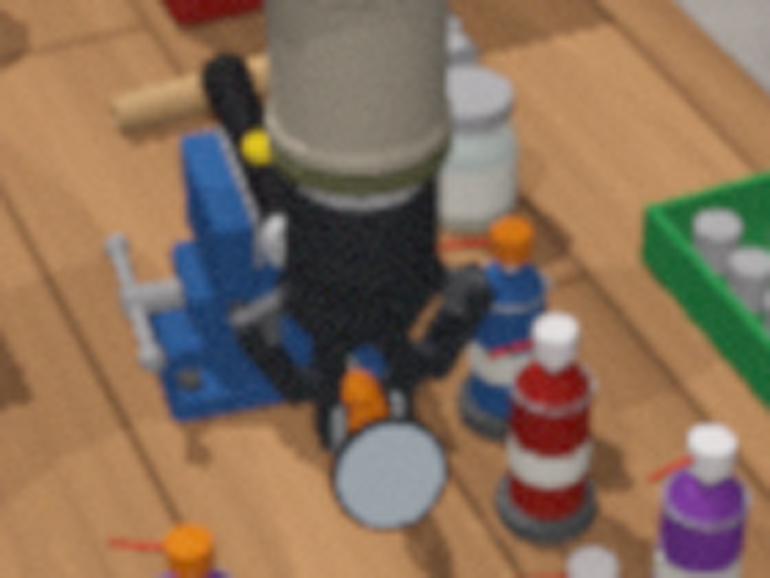

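The stick follows the grip and the fingers are clear of the cans. I'll go on to the end stop.

```bash
python3 -m crank '[[[1,-0.15,-0.99,0.1,0,0,0],[1,-0.15,-0.99,0,0,0,0],[1,-0.12,-0.79,0,0,0,0],[1,0,-0.2,0,0,0,0],[1,0,0,0,0,0,0],[1,0,0,0,0,0,0]]]'
```

```text
clock: 11.6
position: [0.4883, -0.0575, 0.1081]
ee_rot: [0.759, 0.651, 0.001, -0.0]
ft_force: [6.7, 5.5, -3.2]
grip_width: 0.264
grasp_force: 60.0
```

```bash
python3 -m crank '[[[1,-0.05,-0.2,0,0,0,0],[1,-0.03,-0.2,0,0,0,0],[1,-0.03,-0.2,0,0,0,0],[1,0,0,0,0,0,0],[1,0,0,0,0,0,0]]]'
```

```text
clock: 12.22
position: [0.4877, -0.0618, 0.1081]
ee_rot: [0.759, 0.651, 0.002, -0.001]
ft_force: [8.3, 12.2, -5.1]
grip_width: 0.267
grasp_force: 59.7
```

```bash
python3 -m crank '[[[1,0,-0.15,0,0,0,0],[1,0,0,0,0,0,0],[1,0,0,0,0,0,0],[1,0,0,0,0,0,0]]]' 80
python3 - <<'E'
from h import *
p,d=snap('side','side6'); crop(p,'crop6',250,130,390,235,5.5); P=cloud('side',d)
hsv=cv2.cvtColor(p,cv2.COLOR_RGB2HSV).astype(int)
# mirror disc: grey pixels near the stick's height in front of the hand
q=(P[...,2]>.1)&(P[...,2]<.162)&(P[...,0]>.44)&(P[...,0]<.52)&(P[...,1]>-.13)&(P[...,1]<-.08)&(hsv[...,2]>110)
print(q.sum(),P[q].mean(0),manip.get_obs()['joint_velocities'].round(3))
E
```

```text
clock: 12.72
position: [0.4878, -0.0619, 0.1082]
ee_rot: [0.758, 0.652, 0.002, -0.001]
ft_force: [7.2, 16.9, -3.5]
grip_width: 0.257
grasp_force: 78.4
328 [ 0.48169046 -0.11279003  0.1319226 ] [-0.     0.002  0.     0.001 -0.     0.002  0.   ]
```

View pics/crop6.png

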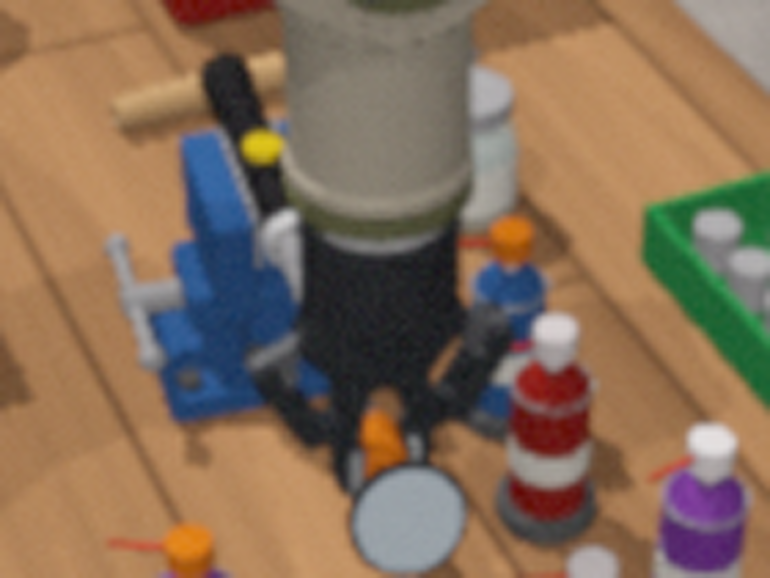

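The pull rises (12 to 17 N) while the position stays put, so the stick is at the hard stop. The grip has travelled about 140 mm and is still held, so I'm handing in.

```bash
python3 -c "
from workcell import job
print(job.hand_in())"
```

```text
the job is handed in; nothing more can be done
None
```

I handed the job in at about 13 s on the robot's clock, with the stick drawn out about 140 mm to its second stop and held by its orange grip. Before that I pressed and released the oil cap, then pressed the button until the stick jumped; the hand-in gave no verdict.

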